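# Sort the captured chessmen and open the push-and-turn oil bottle

### The job

The captured chessmen are about to be oiled: put the loose pawn and rook in front of the bottle into the shallow wooden tray and the draughtsman (the flat wooden disc) away in the blue bin, and leave the other things standing where they are. Then open the oil bottle: press its safety cap down against the spring, twist it anticlockwise (seen from above) until it comes free, and lift it straight up. Finish while still holding the cap in the gripper, level and still, about 5 cm above the bottle: do not put it down or let go.

Things in the scene. Friction and masses are not known exactly. Their poses are not given: they have to be found in the camera images.
- pawn: loose dark wooden chess pawn, 47 mm tall, round foot 30 mm across and 7 mm high, tapering to a 13 mm neck at 26 mm height and a 19 mm head; about 20 g; stands upright on the work surface; origin at the centre of its underside, z up
- rook: loose dark wooden chess rook (castle), 51 mm tall, round foot 32 mm across and 8 mm high, shaft 19 to 22 mm, top 27 mm across; about 28 g; stands upright; origin at the centre of its underside, z up
- draughtsman: loose dark wooden draughts disc lying flat, 34 mm across, 12 mm thick, about 14 g; origin at the centre of its underside, z up
- tray_in (a point): centre of the inner floor of the shallow square wooden tray (fixed): 140 x 140 mm inside, walls 5 mm thick, rim 20 mm above the work surface, inner floor 5 mm above it; x and y run along its sides
- bin_in (a point): centre of the inner floor of the blue plastic storage bin (fixed, open on top): 146 mm along its y, 4 mm walls, back (+x) and side walls 70 mm high, inner floor 4 mm above the work surface; its front (-x) is a 60 mm high flap tilted outwards, foot about 72 mm and upper edge about 95 mm from this point, with a small lip reaching to 104 mm
- bottle: square brown glass bottle (56 mm square) sitting fast in a dark wooden socket, 100 mm square at its foot, screwed to the cabinet: it neither lifts nor turns; origin at the centre of the socket's underside on the work surface, z up along the bottle's axis; glass shoulder from 70 to 79 mm height, round neck above, mouth rim at 107 mm, where a sprung white plug pushes the cap up
- cap: round white ribbed safety cap on the bottle, 50 mm across, 36 mm high, 30 g; origin at the centre of its open underside, z up. Starts locked: origin 89 mm above the bottle's, x along the bottle's x. To unlock, press it down 3 mm or more (hard stop at 5; spring 5 N, at the stop 10 N) and, kept pressed, turn it anticlockwise seen from above (+yaw)
- cap_top (a point): centre of the cap's flat top, 36 mm above its underside, 125 mm above the bottle's origin when locked. Grip the cap by its sides, fingertips about 28 mm below this point. Turned by 57 degrees (1.0 rad; 10 degrees more or less will do, then a stop) the cap is free: lift it straight up, without turning, for the first 20 mm. It does not turn clockwise
- cube: clear glass paperweight cube, 50 mm, loose bystander; origin at the centre of its underside; leave it where it is
- case: closed wooden glasses case, 62 x 165 mm (long side along its y), 37 mm high, bystander; origin at the centre of its underside; leave it where it is
- king: pale wooden chess king, 93 mm tall, 36 mm foot, standing on the near edge of the chessboard (12 mm thick) to the left, part of the game in progress; origin at the centre of its underside; leave it where it is
Things that resemble listed ones, but are neither listed nor needed, are in the scene too. Leave any green or turquoise look-alike of the rook alone. Of the things that look like the part that bears tray_in, take the one that is nearest to the robot's base at the start.

How it is judged:
On the way, in this order (a step that is already met when the one before it is completed fails the run):
1. pawn and rook lie in the tray and the draughtsman in the bin, let go and at rest (x of pawn in the frame of tray_in between -0.072 and 0.072 m and y of pawn in the frame of tray_in between -0.072 and 0.072 m and z of pawn in the frame of tray_in between -0.006 and 0.03 m and linear speed of each of pawn, rook, draughtsman below 0.03 m/s and x of rook in the frame of tray_in between -0.072 and 0.072 m and y of rook in the frame of tray_in between -0.072 and 0.072 m and z of rook in the frame of tray_in between -0.006 and 0.03 m and x of draughtsman in the frame of bin_in between -0.085 and 0.072 m and y of draughtsman in the frame of bin_in between -0.072 and 0.072 m and z of draughtsman in the frame of bin_in between -0.006 and 0.03 m and contact force between each of pawn, rook, draughtsman and the fingers below 0.05 N), for 0.2 s.
2. cap pressed down at least 2.5 mm (z of cap in the frame of bottle below 0.0865 m and angle between the x axis of cap and the x axis of bottle, either way round below 0.45 rad), for 0.05 s.
3. cap turned at least 0.65 rad while still down on the neck (z of cap in the frame of bottle below 0.091 m and angle between the x axis of cap and the x axis of bottle, either way round above 0.65 rad), for 0.02 s.
At the end, for the whole second after the job is handed in: Pawn and rook at rest inside the tray, draughtsman at rest inside the bin; the cap is held by the fingers (over 1 N), clear of the bottle, its underside 35 to 130 mm higher than when locked, within 35 mm of the bottle's axis, tilted less than 0.3 rad and moving slower than 30 mm/s (x of pawn in the frame of tray_in between -0.072 and 0.072 m and y of pawn in the frame of tray_in between -0.072 and 0.072 m and z of pawn in the frame of tray_in between -0.006 and 0.03 m and linear speed of each of pawn, rook, draughtsman, cap below 0.03 m/s and x of rook in the frame of tray_in between -0.072 and 0.072 m and y of rook in the frame of tray_in between -0.072 and 0.072 m and z of rook in the frame of tray_in between -0.006 and 0.03 m and x of draughtsman in the frame of bin_in between -0.085 and 0.072 m and y of draughtsman in the frame of bin_in between -0.072 and 0.072 m and z of draughtsman in the frame of bin_in between -0.006 and 0.03 m and z of cap in the frame of bottle between 0.124 and 0.219 m and horizontal distance between cap and bottle below 0.035 m and angle between cap's own z axis and vertical below 0.3 rad and contact force between cap and the fingers above 1 N and contact force between cap and bottle below 0.05 N); the arm keeps its last pose, push and grip.
It fails at once if the glass cube is shoved more than 15 mm or knocked over (distance of cube from where it was at the start of the episode above 0.015 m or angle between cube's own z axis and vertical above 0.3 rad).
It fails at once if the glasses case is shoved more than 15 mm or knocked over (distance of case from where it was at the start of the episode above 0.015 m or angle between case's own z axis and vertical above 0.3 rad).
It fails at once if the king is shoved more than 15 mm or knocked over (distance of king from where it was at the start of the episode above 0.015 m or angle between king's own z axis and vertical above 0.3 rad).
It also fails if it takes over 72 s, if anything falls off the work surface, if the arm or the gripper's body presses on something with over 40 N, if the wrist force passes 120 N, or if a joint passes its speed limit or range.

### The arm

A 7-joint arm with a two-finger parallel gripper is mounted at the origin on the work surface. World frame = base frame: x ahead of the robot, y to its left, z up, the work surface at z = 0. Lengths are in m, angles in rad, forces in N, time in s.
With the tool pointing down it reaches from about 0.4 to 0.85 m from the base axis. Payload 10.4 kg.
Tool frame: the origin (TCP) lies at the very end of the fingers, on their centre line; the grasp point (between the pads) lies 19 mm behind it; z points along the fingers, y is the line along which they close (so a half turn about z gives the same grasp; the last joint's range is limited). The gripper opens to 87 mm and grips with 3 to 60 N. Pads are 19 mm wide; open, the fingers measure 117 mm over their backs; the gripper's body (75 mm by 190 mm) begins 51 mm behind the grasp point.
Start: joints at [1.25, 0.332, -0.065, 1.46, 0.022, 1.35, -0.088], TCP at [0.183, -0.598, 0.223] pointing down, gripper open.
Joint ranges: [-2.6, 2.6], [-0.5, 2.12], [-1.47, 1.34], [0.16, 2.42], [-1.27, 4.41], [0.06, 2.06], [-2.6, 2.6]. Speed limits (rad/s): [2.22, 2.22, 2.79, 2.79, 3.14, 3.14, 3.14].

### API

Orientations are given as a unit quaternion [x, y, z, w].
In Python, from station import bot, open_jaws, close_gripper, kin, eyes gives the robot as it stands. Calls block until the motion is done:
- bot.move_to(position, orientation): joint-space move of the TCP to a pose.
- bot.line_to(position, ori=None, max_speed=0.15, contact_N=None): straight line of the TCP; ori=None keeps the orientation; max_speed is the mean speed in m/s. With contact_N (N) it stops when the force on the tool has changed by that much, and returns True; else False.
- bot.move_j(angles): joint-space move.
- open_jaws() and close_gripper(grasp_force=None): open the fingers fully, or close them until they stop; grasp_force is the grip in N (None keeps the last).
- bot.sleep(seconds).
- kin.ik(position, orientation): joint angles nearest the present ones, or None.
- eyes.read_camera(name): name is "scene" or "top" or "wrist"; returns a dict with "img" (400x640x3 uint8, red, green, blue), "range_z" (400x640 float32, m along the optical axis (not along the pixel's ray), 0 where there is no reading), "mtx" (3x3 intrinsics, pixels), "eye" and "attitude" of the camera in the world. Camera axes: x right, y up, looking along -z (the intrinsics and any distortion apply to the point x, -y, -z); pixel columns grow to the right and rows downward; lengths in m; the calibration is good to about 2 mm. A picture is of the moment at which its call begins.
A pose or a line that the arm cannot do raises bot.Unreachable and nothing moves.
- bot.close_job(): hands the job in; it is judged then, once.
Readings, each from a call of its own:
- bot.get_time(): time.
- bot.get_joint_positions(): joint angles.
- bot.get_dq(): joint speeds.
- bot.get_joint_torque(): joint torques, N m.
- bot.get_tool_pos(): TCP position.
- bot.get_eef_rot(): TCP orientation.
- bot.get_force(): force on the tool from outside, world axes, zero at the start.
- bot.get_moment(): the same for the moment, N m.
- bot.get_opening(): finger opening in m.
- bot.get_finger_force(): force on a finger pad.
Only numpy, scipy, OpenCV 4.12 (cv2) and the standard library are available. Lean on these libraries where they do the work, as an engineer would, in place of code of your own. Each camera call takes 0.05 s, during which the arm holds its last target. There are 200 camera calls.

## Working session

There is one attempt and no reset: what is moved stays moved. The work goes in short steps, each a Python script; the robot and the scene stay as the last script left them, time stands still between calls to the robot, and variables do not carry over. Pictures are saved under pics/ and viewed, at most 10 in all, crops included, and the job is handed in when it is done.

```bash
ls; mkdir -p pics; cat > h.py <<'E'
import numpy as np, cv2
from scipy.spatial.transform import Rotation as R
from station import bot, open_jaws, close_gripper, kin, eyes
def cam(n):
    c=eyes.read_camera(n); return c
def att(c):
    a=np.array(c["attitude"],float); return a if a.shape==(3,3) else R.from_quat(a).as_matrix()
def save(c,f): cv2.imwrite("pics/"+f,cv2.cvtColor(c["img"],cv2.COLOR_RGB2BGR))
def ray(c,u,v):
    K=np.array(c["mtx"]); d=np.array([(u-K[0,2])/K[0,0],-(v-K[1,2])/K[1,1],-1.0])
    return np.array(c["eye"]),att(c)@d
def onplane(c,u,v,z):
    e,d=ray(c,u,v); return e+d*(z-e[2])/d[2]
def cloud(c):
    K=np.array(c["mtx"]);z=c["range_z"];v,u=np.mgrid[:z.shape[0],:z.shape[1]]
    p=np.stack([(u-K[0,2])/K[0,0]*z,-(v-K[1,2])/K[1,1]*z,-z],-1)
    return p@att(c).T+np.array(c["eye"])
E
python3 - <<'E'
from h import *
for n in("scene","top"):
    c=cam(n); save(c,n+"0.png"); print(n,{k:v for k,v in c.items() if k not in("img","range_z")})
    np.savez("pics/"+n+"0.npz",**{k:np.array(v) for k,v in c.items()})
print(bot.get_time(),bot.get_eef_rot(),bot.get_tool_pos())
E
```

```text
pics
scene {'mtx': array([[418.84448858,   0.        , 312.02130115],
       [  0.        , 418.84448858, 201.44972775],
       [  0.        ,   0.        ,   1.        ]]), 'eye': array([ 1.06831598, -0.79602782,  0.68401184]), 'attitude': array([0.4545082 , 0.13010608, 0.25279836, 0.84414909])}
top {'mtx': array([[403.101228  ,   0.        , 322.16226498],
       [  0.        , 403.101228  , 200.19444024],
       [  0.        ,   0.        ,   1.        ]]), 'eye': array([ 0.32951152, -0.00311468,  1.47098079]), 'attitude': array([-0.05314308,  0.06189435,  0.70965919, -0.69980621])}
0.1 [ 9.88938672e-01  1.48323615e-01 -1.07316568e-04 -6.30400761e-04] [ 0.18326786 -0.59717242  0.22181991]
```

View pics/scene0.png

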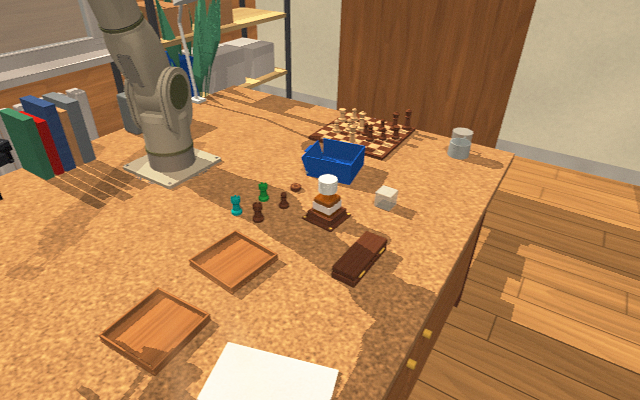

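View pics/top0.png

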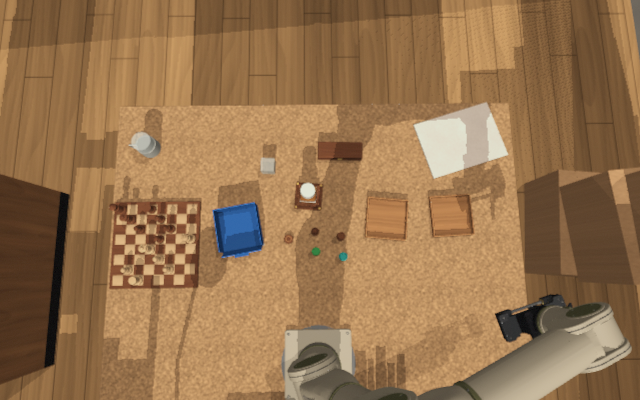

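The scene view shows turquoise (236,205) and green (263,191) look-alikes, rook (258,212), pawn (284,200), disc (296,187), bottle (327,205), bin (335,160) and near tray (234,260). In the top view: disc (289,238), pawn (315,231), rook (341,237), tray (386,218), bin (238,230), cap (308,190), cube (268,165), case (340,151).

```bash
python3 - <<'E'
from h import *
C={n:dict(np.load(f"pics/{n}0.npz")) for n in("top","scene")}
t=C["top"]
for n,(u,v) in dict(disc=(289,238),pawn=(315,231),rook=(341,237),green=(316,251),turq=(343,257),tray=(386,218),bin=(238,230),cap=(308,190),cube=(268,165),case=(340,151)).items():
    print(n,onplane(t,u,v,dict(cap=.125).get(n,.02)).round(3))
for n in C:
    P=cloud(C[n]); C[n]["P"]=P
    m=(P[...,0]>.3)&(P[...,0]<.75)&(P[...,1]>-.4)&(P[...,1]<.4)&(P[...,2]>.006)&(C[n]["range_z"]>0)
    k,l,s,c=cv2.connectedComponentsWithStats(m.astype(np.uint8))
    table=(P[...,0]>.3)&(P[...,0]<.7)&(abs(P[...,1])<.3)&(abs(P[...,2])<.006)
    print(n,"table z",np.median(P[table][:,2]))
    for i in range(1,k):
        if s[i,4]<12: continue
        q=P[l==i]; lo,hi=np.percentile(q,[2,98],axis=0)
        print(s[i].tolist(),lo.round(3),hi.round(3),np.median(C[n]["img"][l==i],axis=0))
E
```

```text
disc [0.432 0.098 0.02 ]
pawn [0.456 0.005 0.02 ]
rook [ 0.433 -0.089  0.02 ]
green [0.384 0.002 0.02 ]
turq [ 0.361 -0.094  0.02 ]
tray [ 0.499 -0.254  0.02 ]
bin [0.463 0.281 0.02 ]
cap [0.586 0.026 0.125]
cube [0.702 0.175 0.02 ]
case [ 0.753 -0.092  0.02 ]
top table z -0.0004084731450886281
[318, 150, 45, 11, 414] [ 0.721 -0.17   0.009] [ 0.749 -0.011  0.041] [94. 56. 37.]
[261, 158, 16, 16, 236] [0.672 0.149 0.012] [0.721 0.197 0.054] [184. 176. 159.]
[293, 183, 30, 28, 556] [ 0.541 -0.016  0.006] [0.628 0.073 0.128] [154.  106.   64.5]
[365, 195, 44, 46, 440] [ 0.422 -0.335  0.006] [ 0.577 -0.18   0.024] [173.5 121.   75. ]
[213, 202, 53, 56, 807] [0.37  0.192 0.007] [0.551 0.358 0.072] [ 34.  71. 110.]
[377, 205, 10, 7, 18] [ 0.528 -0.257  0.006] [ 0.548 -0.226  0.013] [183.5 129.   80. ]
[379, 214, 10, 13, 23] [ 0.473 -0.264  0.006] [ 0.514 -0.23   0.012] [185. 130.  81.]
[311, 228, 10, 8, 46] [ 0.445 -0.01   0.007] [0.468 0.019 0.051] [79.5 47.  31.5]
[337, 232, 9, 9, 62] [ 0.423 -0.101  0.008] [ 0.448 -0.075  0.054] [97.5 58.  37. ]
[284, 235, 10, 9, 66] [0.415 0.088 0.007]
[... 726 characters left out ...]
 16. 119. 106.]
[253, 202, 11, 20, 173] [ 0.427 -0.102  0.007] [ 0.452 -0.075  0.052] [86. 50. 31.]
[189, 230, 90, 63, 1199] [ 0.425 -0.337  0.006] [ 0.581 -0.18   0.022] [147.  93.  51.]
[332, 231, 42, 49, 542] [ 0.725 -0.172  0.01 ] [ 0.75  -0.015  0.039] [95. 53. 33.]
[243, 249, 9, 12, 24] [ 0.499 -0.234  0.006] [ 0.53  -0.21   0.008] [221.5 137.   70.5]
[229, 250, 10, 7, 14] [ 0.466 -0.245  0.006] [ 0.495 -0.233  0.008] [219.  136.5  70. ]
[221, 252, 8, 5, 13] [ 0.457 -0.258  0.006] [ 0.478 -0.247  0.007] [227. 142.  73.]
[225, 260, 12, 7, 29] [ 0.485 -0.278  0.006] [ 0.516 -0.26   0.008] [221. 137.  70.]
[215, 264, 7, 8, 19] [ 0.474 -0.308  0.006] [ 0.493 -0.283  0.008] [219. 135.  72.]
```

```bash
cat >> h.py <<'E'
def down(a): return [np.cos(a/2),np.sin(a/2),0,0]
def blobs(c,zmin,box,amin=60):
    P=cloud(c); x0,x1,y0,y1=box
    m=(P[...,0]>x0)&(P[...,0]<x1)&(P[...,1]>y0)&(P[...,1]<y1)&(P[...,2]>zmin)&(c["range_z"]>0)
    k,l,s,_=cv2.connectedComponentsWithStats(m.astype(np.uint8))
    for i in range(1,k):
        if s[i,4]<amin: continue
        q=P[l==i]; lo,hi=np.percentile(q,[1,99],axis=0); mc,r=cv2.minEnclosingCircle(q[:,:2].astype(np.float32))
        print(s[i].tolist(),lo.round(3),hi.round(3),"mid",((lo+hi)/2).round(4)[:2],"circ",np.round(mc,4),round(r,4),np.median(c["img"][l==i],axis=0))
E
python3 - <<'E'
from h import *
for j,p in enumerate([(0.44,-0.08,0.32),(0.44,0.08,0.32)]):
    bot.move_to(p,down(0.0)); bot.sleep(.2)
    c=cam("wrist"); save(c,f"w{j}.png"); np.savez(f"pics/w{j}.npz",**{k:np.array(v) for k,v in c.items()})
    print(bot.get_time(),bot.get_tool_pos(),c["eye"],-att(c)[:,2],bot.get_joint_positions())
    blobs(c,.008,(.3,.75,-.4,.4))
a=cv2.imread("pics/w0.png");b=cv2.imread("pics/w1.png"); cv2.imwrite("pics/w01.png",cv2.resize(np.vstack([a,b]),None,fx=.7,fy=.7))
E
```

```text
2.45 [ 0.43998316 -0.08038985  0.31992016] [ 0.50483063 -0.0816828   0.48207658] [-2.41468980e-01  2.50866721e-04 -9.70408506e-01] [ 0.7699784  -0.08055218 -0.63883693  1.70640917 -0.04829416  1.50013523
 -1.43536804]
[166, 0, 90, 80, 5748] [ 0.549 -0.012  0.012] [0.623 0.064 0.127] mid [0.5864 0.026 ] circ [0.5888 0.0278] 0.0544 [187. 122. 100.]
[382, 47, 140, 133, 2814] [ 0.423 -0.335  0.008] [ 0.581 -0.176  0.022] mid [ 0.5016 -0.2555] circ [ 0.5012 -0.2557] 0.1047 [208. 121.  54.]
[0, 63, 640, 337, 102418] [ 0.387 -0.15   0.018] [0.544 0.276 0.439] mid [0.4655 0.0631] circ [0.4306 0.0845] 0.2566 [26. 32. 29.]
[235, 140, 23, 21, 366] [ 0.444 -0.008  0.008] [0.47  0.016 0.048] mid [0.4573 0.0044] circ [0.4579 0.0051] 0.0145 [91. 45. 25.]
[305, 153, 23, 28, 498] [ 0.426 -0.101  0.008] [ 0.452 -0.074  0.053] mid [ 0.4389 -0.0871] circ [ 0.4389 -0.0871] 0.0153 [121.  61.  33.]
[162, 157, 26, 25, 500] [0.417 0.086 0.009] [0.447 0.117 0.014] mid [0.4319 0.1015] circ [0.4321 0.1017] 0.017 [173.   86.   43.5]
[235, 192, 27, 30, 564] [ 0.373 -0.012  0.008] [0.399 0.015 0.052] mid [0.3864 0
[... 774 characters left out ...]
3 0.1802] 0.189 [30. 39. 34.]
[356, 139, 22, 22, 354] [ 0.444 -0.004  0.008] [0.47  0.018 0.048] mid [0.4573 0.0068] circ [0.4578 0.0063] 0.0141 [100.  51.  28.]
[423, 153, 35, 27, 656] [ 0.425 -0.099  0.008] [ 0.452 -0.073  0.052] mid [ 0.4385 -0.0858] circ [ 0.4379 -0.0865] 0.0157 [130.  64.  34.]
[281, 157, 26, 25, 486] [0.417 0.087 0.01 ] [0.447 0.117 0.015] mid [0.432  0.1021] circ [0.4318 0.1022] 0.0169 [194.  99.  51.]
[355, 192, 28, 30, 559] [ 0.373 -0.01   0.008] [0.399 0.017 0.052] mid [0.3862 0.0039] circ [0.3858 0.0036] 0.0156 [ 32. 163.  55.]
[425, 206, 34, 30, 651] [ 0.353 -0.107  0.008] [ 0.381 -0.08   0.053] mid [ 0.3669 -0.0933] circ [ 0.3662 -0.094 ] 0.0157 [  4. 179. 158.]
```

View pics/w01.png

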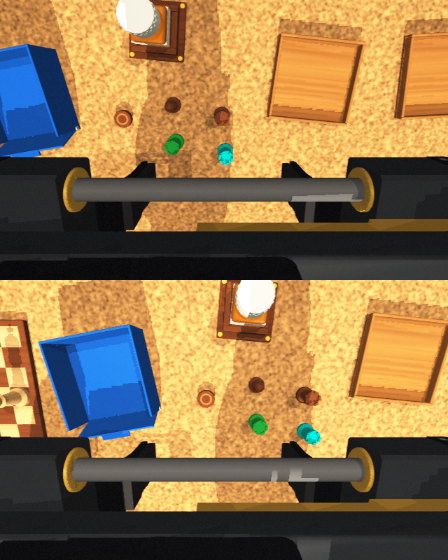

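The wrist views (0.7 scale) show: disc (123,118), pawn (172,105), rook (221,116), look-alikes nearer the gripper, near tray centred (315,78); in the lower view, the bin centred at (100,380) with its flap towards the robot, and the king around (12,398) on the board's edge.

```bash
python3 - <<'E'
from h import *
for n in("top0","scene0","w0","w1"):
    c=dict(np.load(f"pics/{n}.npz")); P=cloud(c); I=c["img"].astype(int); ok=c["range_z"]>0
    capm=ok&(P[...,2]>.119)&(P[...,2]<.135)&(abs(P[...,0]-.586)<.04)&(abs(P[...,1]-.027)<.04)
    q=P[capm].astype(np.float32); mc,r=cv2.minEnclosingCircle(q[:,:2]); print(n,"cap",mc,r,np.median(q[:,2]),q[:,:2].min(0),q[:,:2].max(0))
    blue=ok&(I[...,2]>I[...,0]+40)&(abs(P[...,1]-.28)<.14)&(abs(P[...,0]-.46)<.16)&(P[...,2]<.09)
    q=P[blue]; rim=q[q[:,2]>.062].astype(np.float32); fl=q[q[:,2]<.01].astype(np.float32)
    print(" bin rim",cv2.minAreaRect(rim[:,:2]),"floor",cv2.minAreaRect(fl[:,:2]) if len(fl)>5 else None, np.median(fl[:,2]))
    tr=ok&(abs(P[...,0]-.5)<.1)&(abs(P[...,1]+.255)<.1)&(P[...,2]>.014)&(P[...,2]<.03)
    if n!="x": print(" tray",cv2.minAreaRect(P[tr][:,:2].astype(np.float32)),np.percentile(P[tr][:,2],95))
# ik checks along the route
for nm,p,a in [("rook",(.438,-.087,.025),0),("pawn",(.458,.0055,.018),0),("disc",(.432,.102,.003),np.pi/2),("disc-",(.432,.102,.003),-np.pi/2),("bin",(.46,.278,.04),np.pi/2),("bin-",(.46,.278,.04),-np.pi/2)]+[("cap%.1f"%a,(.587,.027,z),a) for a in(-1.2,-.8,-.4,0,.5,1,1.4) for z in (.09,.15)]:
    q=kin.ik(p,down(a)); print(nm,None if q is None else np.round(q,2))
E
```

```text
Traceback (most recent call last):
cv2.error: OpenCV(4.12.0) /io/opencv/modules/imgproc/src/shapedescr.cpp:201: error: (-215:Assertion failed) count >= 0 && (depth == CV_32F || depth == CV_32S) in function 'minEnclosingCircle'
```

```bash
python3 - <<'E'
from h import *
A=lambda x: np.ascontiguousarray(x[:,:2],np.float32)
for n in("top0","scene0","w0","w1"):
    c=dict(np.load(f"pics/{n}.npz")); P=cloud(c); I=c["img"].astype(int); ok=c["range_z"]>0
    near=lambda x,y,r:ok&(abs(P[...,0]-x)<r)&(abs(P[...,1]-y)<r)
    q=P[near(.586,.027,.04)&(P[...,2]>.115)&(P[...,2]<.135)]
    if len(q): print(n,"cap",cv2.minEnclosingCircle(A(q)),np.median(q[:,2]),q.min(0),q.max(0))
    q=P[near(.46,.28,.14)&(I[...,2]>I[...,0]+40)&(P[...,2]<.09)]
    for lab,s in(("rim",q[q[:,2]>.062]),("floor",q[q[:,2]<.01])):
        if len(s)>5: print(" bin",lab,cv2.minAreaRect(A(s)),np.median(s[:,2]))
    q=P[near(.5,-.255,.1)&(P[...,2]>.014)&(P[...,2]<.03)]
    if len(q)>5: print(" tray",cv2.minAreaRect(A(q)),np.percentile(q[:,2],95))
for nm,p,a in [("rook",(.438,-.087,.025),0),("pawn",(.458,.0055,.018),0),("disc",(.432,.102,.003),np.pi/2),("disc-",(.432,.102,.003),-np.pi/2),("bin",(.46,.278,.04),np.pi/2),("bin-",(.46,.278,.04),-np.pi/2)]+[("cap%.1f"%a,(.587,.027,z),a) for a in(-1.2,-.8,-.4,0,.5,1,1.4) for z in (.09,.15)]:
    q=kin.ik(p,down(a)); print(nm,None if q is None else np.round(q,2))
E
```

```text
top0 cap ((0.5863507390022278, 0.027116356417536736), 0.025380581617355347) 0.1238083084777668 [0.56212929 0.00232017 0.11554796] [0.61100056 0.05004426 0.13258445]
 bin rim ((0.4570116698741913, 0.2741156220436096), (0.1781914383172989, 0.15082469582557678), 9.156011581420898) 0.06805406879153364
 bin floor ((0.4753837585449219, 0.2922258973121643), (0.1647326797246933, 0.15423014760017395), 9.652440071105957) 0.003054021866339518
 tray ((0.4990302324295044, -0.2572891116142273), (0.15065330266952515, 0.15084779262542725), 84.30361938476562) 0.023251948883696694
scene0 cap ((0.5900328159332275, 0.027456853538751602), 0.02696133963763714) 0.12450074845380643 [0.56702459 0.00066764 0.11502176] [0.615326   0.05322452 0.1274801 ]
 bin rim ((0.4629287123680115, 0.2755051851272583), (0.1713367998600006, 0.15906114876270294), 9.784761428833008) 0.06709044127109665
 bin floor ((0.47222623229026794, 0.27894529700279236), (0.1494015008211136, 0.15852485597133636), 10.49870491027832) 0.004926250450011493
 tray ((0.502466082572937, -0.25653645396232605), (0.15265978872776031, 0.1534913182258606
[... 1495 characters left out ...]
2  0.95  1.76 -0.47  1.11 -2.53]
cap-1.2 [-0.87  0.43  0.95  1.7  -0.37  1.21 -2.6 ]
cap-0.8 [-0.07  0.36 -0.06  1.71  0.03  1.07 -2.51]
cap-0.8 [-0.07  0.3  -0.06  1.66  0.02  1.19 -2.51]
cap-0.4 [ 0.55  0.5  -0.86  1.68  0.41  1.15 -2.39]
cap-0.4 [ 0.58  0.45 -0.9   1.62  0.36  1.25 -2.35]
cap0.0 [ 0.54  0.5  -0.84  1.68  0.4   1.15 -1.98]
cap0.0 [ 0.57  0.44 -0.88  1.62  0.35  1.25 -1.95]
cap0.5 [ 0.53  0.49 -0.82  1.68  0.39  1.14 -1.47]
cap0.5 [ 0.56  0.43 -0.86  1.62  0.34  1.25 -1.44]
cap1.0 [ 0.52  0.49 -0.81  1.68  0.38  1.14 -0.97]
cap1.0 [ 0.54  0.43 -0.84  1.62  0.33  1.24 -0.93]
cap1.4 [ 0.54  0.5  -0.84  1.68  0.4   1.15 -0.58]
cap1.4 [ 0.56  0.43 -0.86  1.62  0.34  1.25 -0.54]
```

```bash
python3 - <<'E'
from h import *
T=np.array([.5014,-.256]); ty=np.radians(-5.8); ex=np.array([np.cos(ty),np.sin(ty)])
def pp(src,z,dst,a1):
    bot.move_to((*src,z+.075),down(0)); bot.line_to((*src,z),max_speed=.12); close_gripper(15)
    print("grip",bot.get_opening(),bot.get_finger_force())
    bot.line_to((*src,z+.06)); bot.line_to((*dst,z+.06),down(a1),max_speed=.25); bot.line_to((*dst,z+.008),max_speed=.1)
    bot.sleep(.1); print("before release",bot.get_opening(),bot.get_finger_force()); open_jaws(); bot.line_to((*dst,z+.085),max_speed=.25)
    print(bot.get_time())
pp((.438,-.0868),.025,T-.032*ex,ty)
pp((.458,.0057),.018,T+.032*ex,ty)
c=cam("wrist"); save(c,"w2.png"); blobs(c,.026,(.4,.6,-.35,-.15),20)
s=cam("scene"); save(s,"s2.png"); blobs(s,.024,(.3,.6,-.35,.15),20)
E
```

```text
grip 0.025901616959852197 14.94506433832612
before release 0.025901718045001913 14.941286046107507
10.05
grip 0.016998271168170064 14.830775244182508
before release 0.017171499213970032 14.830771312281517
17.3167
[296, 198, 29, 33, 702] [ 0.526 -0.268  0.033] [ 0.542 -0.251  0.053] mid [ 0.5342 -0.2596] circ [ 0.5339 -0.2595] 0.0093 [114.   56.5  31. ]
[0, 224, 640, 176, 95939] [ 0.483 -0.332  0.056] [ 0.577 -0.198  0.223] mid [ 0.5297 -0.265 ] circ [ 0.5501 -0.2642] 0.0862 [29. 29. 28.]
[125, 0, 154, 253, 14092] [ 0.336 -0.346  0.113] [ 0.586 -0.183  0.563] mid [ 0.4608 -0.2646] circ [ 0.4566 -0.2293] 0.1594 [141. 125. 101.]
[308, 174, 28, 44, 496] [ 0.551 -0.009  0.024] [0.599 0.049 0.127] mid [0.5752 0.0197] circ [0.5749 0.0204] 0.0371 [188.  169.  149.5]
[239, 250, 8, 13, 85] [ 0.528 -0.268  0.024] [ 0.543 -0.253  0.053] mid [ 0.5351 -0.2603] circ [ 0.5353 -0.2598] 0.0089 [97. 55. 34.]
```

```bash
python3 - <<'E'
from h import *
p=bot.get_tool_pos(); bot.line_to((p[0]-.03,p[1],.18),max_speed=.3)
bot.move_to((.432,.102,.18),down(np.pi/2)); 
s=cam("scene"); save(s,"s3.png"); blobs(s,.026,(.4,.6,-.35,-.15),20)
bot.line_to((.432,.102,.03),max_speed=.15)
print("touch",bot.line_to((.432,.102,.003),max_speed=.04,contact_N=6),bot.get_tool_pos()); close_gripper(20)
print("grip",bot.get_opening(),bot.get_finger_force())
bot.line_to((.432,.102,.13),max_speed=.15); print(bot.get_opening(),bot.get_finger_force())
a=np.radians(100); d=(.468,.277)
bot.line_to((*d,.13),down(a),max_speed=.2); bot.line_to((*d,.035),max_speed=.12); bot.sleep(.1)
print(bot.get_opening(),bot.get_finger_force()); open_jaws(); bot.sleep(.1); bot.line_to((*d,.2),max_speed=.25)
t=cam("top"); save(t,"t3.png"); print(bot.get_time())
w=cam("wrist"); I=np.hstack([s["img"][120:300,150:400],t["img"][150:330,200:450]]); cv2.imwrite("pics/c3.png",cv2.cvtColor(np.vstack([cv2.resize(I,None,fx=1.5,fy=1.5),cv2.resize(w["img"],(750,330))])[:600],cv2.COLOR_RGB2BGR))
E
```

```text
[218, 236, 12, 16, 150] [ 0.459 -0.267  0.026] [ 0.484 -0.24   0.058] mid [ 0.4717 -0.2533] circ [ 0.4701 -0.2523] 0.0155 [96.5 56.  34. ]
[239, 250, 8, 13, 80] [ 0.528 -0.268  0.027] [ 0.543 -0.252  0.054] mid [ 0.5353 -0.2599] circ [ 0.5354 -0.2599] 0.009 [92.5 53.5 33. ]
touch False [0.43207718 0.10213746 0.0030833 ]
grip 0.03200131639692939 19.999910295009613
0.032266886337970334 19.99994784593582
0.031960509977056274 19.999944269657135
27.35
```

View pics/c3.png

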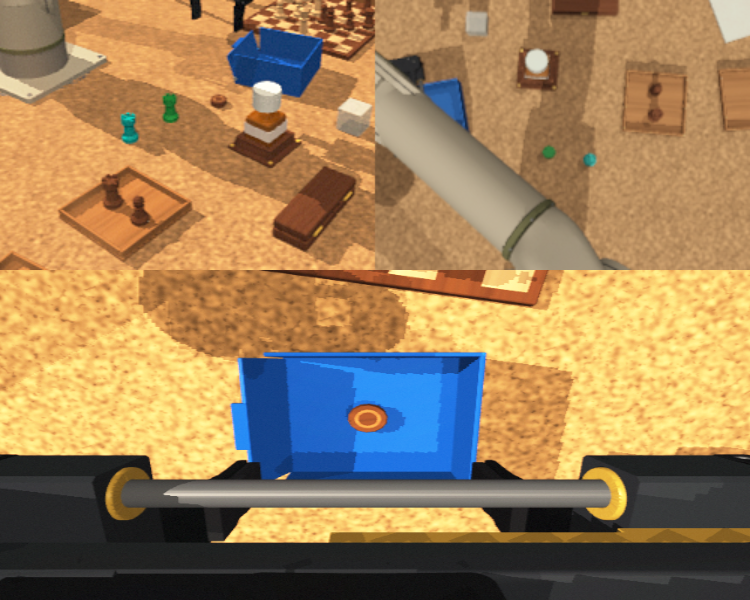

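Everything is in place: pawn and rook stand in the tray (composite (139,210),(112,190)), the disc lies at the bin's centre (368,418). Now the cap.

```bash
python3 - <<'E'
from h import *
C=(.588,.0275); a=.2
bot.move_to((*C,.2),down(a)); bot.line_to((*C,.135),max_speed=.15); 
print("touch",bot.line_to((*C,.0975),max_speed=.06,contact_N=8))
f0=np.array(bot.get_force()); close_gripper(50); bot.sleep(.2)
print("grip",bot.get_opening(),bot.get_finger_force(),np.array(bot.get_force())-f0,bot.get_tool_pos(),bot.get_time())
bot.line_to((*C,.093),max_speed=.02); bot.sleep(.2)
print("press",np.array(bot.get_force())-f0,bot.get_tool_pos())
bot.line_to((*C,.093),down(a+.15),max_speed=.05); bot.sleep(.1)
print("turn .15",np.array(bot.get_force())-f0,bot.get_moment(),bot.get_tool_pos(),bot.get_eef_rot(),bot.get_time())
E
```

```text
touch False
grip 0.04965924954903729 50.000048369402066 [-0.74202275  2.99478218  1.14809607] [0.58795748 0.02786817 0.09754561] 30.7667
press [-3.27180523  1.83944387  7.27436308] [0.58815507 0.02777635 0.09369035]
turn .15 [-2.43271507  1.10544132  8.27440244] [0.43460616 0.46683624 0.0665074 ] [0.5886324  0.02782421 0.09395391] [9.84702163e-01 1.74244234e-01 7.69527586e-04 7.00205934e-05] 31.7417
```

```bash
python3 - <<'E'
from h import *
C=(.588,.0275); a=.2
bot.line_to((*C,.0912),max_speed=.02); bot.sleep(.2)
print("press",bot.get_force(),bot.get_tool_pos())
for d in np.arange(.3,1.06,.15):
    bot.line_to((*C,.0912),down(a+d),max_speed=.05)
    print(round(d,2),np.round(bot.get_force(),2),np.round(bot.get_moment(),2),np.round(bot.get_tool_pos(),4),round(2*np.arctan2(*np.array(bot.get_eef_rot())[[1,0]])-a,3))
c=cam("scene"); save(c,"s5.png"); print(bot.get_time())
cv2.imwrite("pics/s5c.png",cv2.resize(cv2.cvtColor(c["img"][140:240,270:400],cv2.COLOR_RGB2BGR),None,fx=4,fy=4))
E
```

```text
press [-2.52085629  1.31097212 10.97501907] [0.58866738 0.02784382 0.0924589 ]
0.3 [-1.44  2.06 10.72] [0.36 0.36 0.02] [0.589  0.0277 0.0925] 0.301
0.45 [-1.46  0.85 10.51] [0.2  0.3  0.07] [0.589  0.0276 0.0925] 0.451
0.6 [0.49 0.74 9.19] [0.1  0.05 0.04] [0.5893 0.0274 0.0925] 0.6
0.75 [-0.79  0.88  8.99] [ 0.01 -0.05 -0.  ] [0.5894 0.0272 0.0925] 0.75
0.9 [ 0.85 -0.18  9.06] [-0.06 -0.18  0.03] [0.5895 0.0272 0.0925] 0.9
1.05 [1.43 0.22 9.66] [-0.04 -0.24  0.04] [0.5895 0.0271 0.0925] 1.05
34.0417
```

View pics/s5c.png

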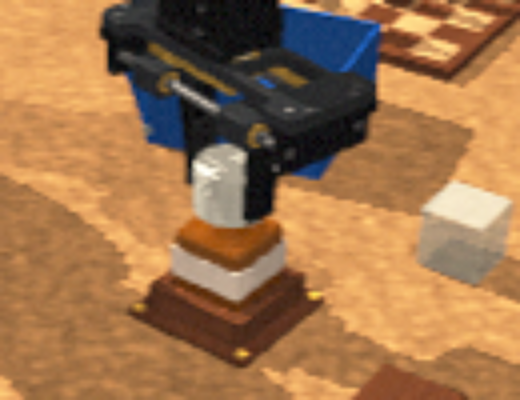

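The cap is gripped and pressed to its stop, at crop pixel (233,185); the turn met almost no torque, so it followed the fingers. Lifting.

```bash
python3 - <<'E'
from h import *
C=bot.get_tool_pos()[:2]
print("stuck",bot.line_to((*C,.105),max_speed=.03,contact_N=25)," F",bot.get_force(),bot.get_tool_pos())
print(bot.line_to((*C,.15),max_speed=.05,contact_N=25)); bot.sleep(.5)
print(bot.get_force(),bot.get_tool_pos(),bot.get_opening(),bot.get_finger_force(),bot.get_time(),bot.get_dq().round(4) if hasattr(bot.get_dq(),'round') else bot.get_dq())
s=cam("scene"); t=cam("top")
I=np.hstack([cv2.resize(s["img"][130:280,180:400],None,fx=2,fy=2),cv2.resize(t["img"][130:280,210:360],None,fx=2,fy=2)]); cv2.imwrite("pics/c6.png",cv2.cvtColor(I,cv2.COLOR_RGB2BGR))
E
```

```text
stuck False  F [-0.31058111 -0.41461053 -0.41029086] [0.58925256 0.02676472 0.1045708 ]
False
[-0.15089354  0.34308686 -0.64323374] [0.58946237 0.02710467 0.14995058] 0.04934777439355106 49.99986085225828 36.2083 [-0.0015  0.0005 -0.0014 -0.0007  0.0003 -0.0013  0.0005]
```

View pics/c6.png

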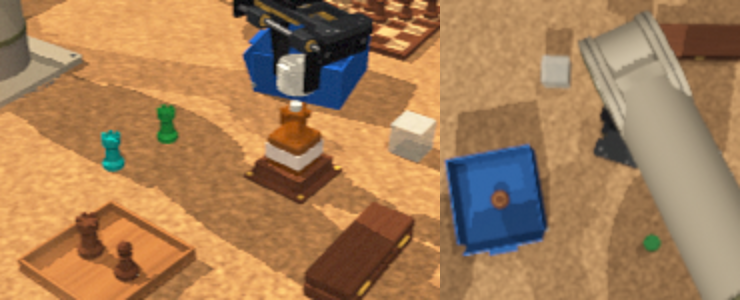

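The cap (295,75) hangs level above the open neck (294,106), the pawn and rook stand in the tray, and the disc lies in the bin (500,200). Handing in.

```bash
python3 -c "
from h import *
print(bot.close_job())"
```

```text
the job is handed in; nothing more can be done
None
```

The job is handed in (about 36 s of the 72 s used): the last pictures show the pawn and rook standing in the tray, the draughtsman in the bin, and the freed cap held level about 5 cm above the bottle; no verdict came back.

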